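# Refit the core hub on the label rewinder

### The arm

A 6-joint arm with a two-finger parallel gripper is mounted at the origin on the work surface. World frame = base frame: x ahead of the robot, y to its left, z up, the work surface at z = 0. Lengths are in mm, angles in rad, forces in N, time in s.
With the tool pointing down it reaches from about 275 to 1000 mm from the base axis. Payload 8.4 kg.
Tool frame: the origin (TCP) lies on the centre line of the jaws, within the pads' length; the fingertips stand 17 mm ahead of it and the grasp point (between the pads) lies 2 mm behind it (r.tcp_to_tips is the z of the fingertips in the tool frame, in mm); z points along the fingers, y is the direction in which the jaws open and shut (so a half turn about z gives the same grasp; the last joint's range is limited). The gripper opens to 85 mm and grips with 20 to 120 N. Pads are 22 mm wide; open, the fingers measure 114 mm over their backs; the gripper's body (76 mm by 85 mm) begins 54 mm behind the grasp point. The pads swing forward as they close: fully open they stand 13 mm farther back than shut.
Start: joints at [1.322, 0.353, 1.633, -0, 1.155, -0.002], TCP at [152.687, 606.065, 248.281] pointing down, gripper open.
Joint ranges: [-2.63, 2.63], [-0.92, 2.1], [0.06, 2.66], [-1.3, 4.44], [0, 2.69], [-3.02, 3.02]. Speed limits (rad/s): [2.22, 2.22, 2.79, 3.14, 3.14, 3.14].

### API

Orientations are given as [roll, pitch, yaw] about the fixed x, y, z axes, in that order (R = Rz(yaw) Ry(pitch) Rx(roll)).
In Python, from rig import r, cams, job gives the robot as it stands.
- The arm moves only by the tool drive_tool, never from a script. Its argument "deltas" is a list of rows, each a list of 4 numbers: the shift along the tool's x, y, z in cm, then the turn about the tool's z in rad. In form: [[x, y, z, roll], ...]. A call has 1 to 12 rows; each row shifts and turns the commanded pose from where the row before left it, along the tool's axes as they then stand; what a row does not reach is not made up. A row lasts 1/12 s, in which the tool goes at most 41.7 mm and 7.16 degrees, less where a joint would pass 70% of its speed; a pose out of reach is approached as far as the arm can. A call with a gripper value outside its range is refused whole. "jaw" is the closure, from 0 (fully open) to 1 (shut), set as the call begins (left out, the last holds). The fingers move at their own pace and stop on an object; "force" is the grip in N (left out, the last holds). Time passes only in rows, so rows that do not move let the fingers close. It gives the time, the measured TCP pose, the force and the opening at its end, in the units of the state.
- r.sense(): the state, without advancing time (a new reading comes with each control period).
- cams.grab_frame(name): name is "scene" or "top"; returns (picture, depth): 480x640x3 uint8, red, green, blue; 480x640 float32, mm along the optical axis (not along the pixel's ray), 0 where there is no reading.
- cams.camera_params(name): a dict with "fx", "fy", "cx", "cy" (pixels), "R" (3x3) and "t" (3): a world point X has camera coordinates R X + t. Camera axes: x right, y down, z forward; pixel columns grow to the right and rows downward; lengths in mm; the calibration is good to about 2 mm. A picture is of the moment at which its call begins. camera_params takes no time and is no camera call.
- job.sign_off(): hands the job in, once; it reports no verdict.
The state is a dict: "clock": time; "qpos": joint angles; "qvel": joint speeds; "joint_efforts": joint torques, N m; "eef_pos": TCP position; "tcp_rot": TCP orientation; "contact_force": force on the tool from outside, world axes, zero at the start; "wrist_torque": the same for the moment, N m; "opening": opening from 0.0 (shut) to 1.0 (fully open).
Only numpy, scipy, OpenCV 4.12 (cv2) and the standard library are available. Lean on these libraries where they do the work, as an engineer would, in place of code of your own. Each camera call takes 0.05 s, during which the arm holds its last target. There are 200 camera calls.

### The job

Pick up the green core hub and fit it on the spindle of the label rewinder: press it down lightly while slowly turning it until its slots find the spindle's keys and it drops fully home on the plate, then let go of it. Be gentle with the rewinder and do not disturb the label roll or the handheld scanner.

Things in the scene. Friction and masses are not known exactly. Their poses are not given: they have to be found in the camera images.
- hub: loose green plastic core hub, about 140 g, standing upright: a round drum 54 mm in diameter and 34 mm tall with a bar grip on top (overall height 68 mm). Origin: centre of the underside, z up. It fits the spindle in any of four quarter turns.
- hub_grip (a point): on the hub's axis, 54 mm above its underside, in the middle of the bar grip: a bar 46 mm long along the hub's x axis, 14 mm wide across y, 34 mm tall (from 34 to 68 mm above the underside), with a thin white line along its top. Axes as the hub's.
- hub_bore (a point): mouth of the bore, in the centre of the hub's underside (the hub's origin). Blind, 30 mm deep, open downwards, 24.4 mm across, with four slots 8.6 mm wide at right angles (along +x, -x, +y, -y of the hub) reaching out to 20 mm from the axis.
- rewinder: label rewinder, fixed to the desk: grey housing 200 x 200 mm, 60 mm tall, with a round aluminium plate of 170 mm diameter on top, upper face 68 mm above the desk. Origin: centre of the underside, at the desk, z up. Pressing or striking its spindle with more than 45 N damages the bearing; a push of 5 to 10 N is enough to seat the hub.
- rewinder_seat (a point): point on the upright spindle's axis at the level of the plate's upper face (68 mm above the desk), where the centre of the hub's underside comes when it is home. z up, axes parallel to the housing's (they do not follow the spindle).
- spindle_tip (a point): tip of the dark steel spindle, on its axis, 28 mm above the plate. Spindle 22.4 mm in diameter; its top 5 mm is a lead-in cone, 14 mm across at the tip. Axes as the housing's. Plate, spindle and keys turn together, held by a brake (about 0.35 N m), at an unmeasured angle that differs each time; the keys are never lined up with the housing's sides.
- key_tops (a point): on the spindle's axis, at the level of the tops of its four brass keys, 16 mm above the plate. Keys at right angles, 6.5 mm wide, reaching to 18 mm from the axis. A hub that is not lined up rides on them, 16 mm too high, and drops when its slots are within about 0.05 rad of the keys. Axes as the housing's.
- label_roll: bystander: loose roll of white labels standing on its end, 80 mm diameter, 50 mm tall, 36 mm hole; origin: centre of its underside
- handheld: bystander: loose black handheld scanner lying on the desk, 110 x 60 x 24 mm (long along its x); origin: centre of its underside
Mind the look-alikes: they are no part of the job. Of the things that look like the hub, the smallest one is meant.

How it is judged:
By the outcome, as a careful person would: the job done as asked, in the order asked, and still so for the second after the job is handed in, with the robot touching nothing.
It also fails if it takes over 70 s, if anything falls off the work surface, if the arm or the gripper's body presses on something with over 40 N, if the wrist force passes 120 N, or if a joint passes its speed limit or range.

## Working session

There is one attempt and no reset: what is moved stays moved. The work goes in short steps, Python scripts to look and compute and a tool call to move; the robot and the scene stay as the last step left them, time stands still between calls to the robot, and variables do not carry over. Pictures are saved under pics/ and viewed, about 8 in all and at most 12, crops included, and the job is handed in when it is done.

Besides the shell and the picture viewer there is one more tool, called after "Call:" as a command line: name --pt "numbers of a row" for each row, then --argument value for the rest. drive_tool: Moves the arm, as the interface text tells. Its arguments: {"type":"object","properties":{"deltas":{"type":"array"},"jaw":{"type":"number"},"force":{"type":"number"}},"required":["deltas"]}

```bash
ls; mkdir -p pics; cat > h.py <<'E'
import numpy as np, cv2
from rig import r, cams, job
def grab(n, save=None):
    im,d=cams.grab_frame(n); im=np.ascontiguousarray(im)
    if save: cv2.imwrite(save, im[:,:,::-1])
    return im,d,cams.camera_params(n)
def world(u,v,z,P):  # pixel, depth -> world
    c=np.array([(u-P['cx'])/P['fx']*z,(v-P['cy'])/P['fy']*z,z])
    return P['R'].T@(c-P['t'])
def ray(u,v,h,P):  # onto plane z=h
    R=np.array(P['R']);t=np.array(P['t'])
    d=R.T@np.array([(u-P['cx'])/P['fx'],(v-P['cy'])/P['fy'],1]); o=-R.T@t
    return o+d*(h-o[2])/d[2]
E
python3 - <<'E'
from h import *
for n in ('top','scene'):
    im,d,P=grab(n,f'pics/{n}0.png'); print(n,P)
    np.savez(f'{n}0.npz',im=im,d=d)
print(r.sense())
E
```

```text
pics
top {'fx': 450.2765718625477, 'fy': 450.2765718625477, 'cx': 319.2857277689419, 'cy': 237.23139340506665, 'R': array([[ 0.01300125, -0.99986042, -0.0104935 ],
       [-0.98757167, -0.01119616, -0.15677003],
       [ 0.15663066,  0.01240129, -0.98757939]]), 't': array([-44.3730213 , 585.93865559, 678.11517203])}
scene {'fx': 509.29029395554477, 'fy': 509.29029395554477, 'cx': 314.06949076770036, 'cy': 249.66933317524553, 'R': array([[-0.31563635,  0.94887394, -0.00345417],
       [ 0.52009871,  0.16996023, -0.837025  ],
       [-0.79364415, -0.26599203, -0.54715374]]), 't': array([ 229.82522384, -202.64178274, 1303.49714036])}
{'clock': 0.1, 'qpos': array([ 1.32162220e+00,  3.53619842e-01,  1.63406881e+00, -1.60324727e-05,
        1.15520723e+00, -2.40090911e-03]), 'qvel': array([-0.00128642, -0.00209124, -0.00146542, -0.00016105, -0.00036924,
        0.00066732]), 'joint_efforts': array([ 6.85634359e-05, -6.06360340e+01, -3.42822111e+01, -2.02310180e-04,
        3.89945475e-03, -1.70930619e-06]), 'eef_pos': array([152.57528055, 605.66182296, 247.60729685]), 'tcp_rot': array([-3.14028939e+00,  1.15303467e-05,  2.89482593e+00]), 'contact_force': array([ 0.37930448,  0.78290542, -0.43658573]), 'wrist_torque': array([ 0.0421984 , -0.00735397,  0.0410208 ]), 'opening': 0.9986729421343933}
```

View pics/top0.png

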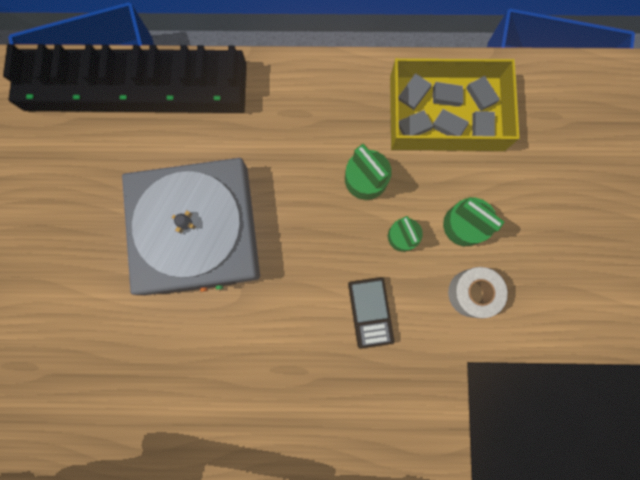

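View pics/scene0.png

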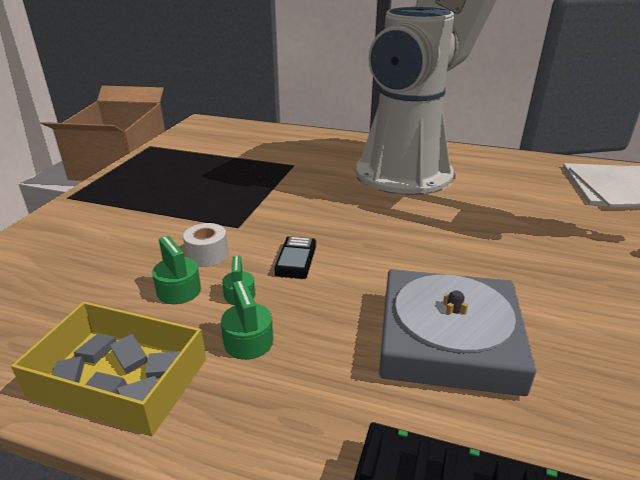

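Top view: the hub candidates are green drums at (368,172), (474,221) and (405,234). The smallest is at (405,234). The roll is at (481,292), the handheld at (371,312), and the spindle with its brass keys at (183,221). Next I measure them and check the choice in a crop.

```bash
cat > m.py <<'E'
from h import *
Z=np.load('top0.npz');im,d=Z['im'],Z['d'];P=cams.camera_params('top')
hsv=cv2.cvtColor(im,cv2.COLOR_RGB2HSV)
g=cv2.inRange(hsv,(40,80,40),(85,255,255))
n,l,st,c=cv2.connectedComponentsWithStats(g)
for i in range(1,n):
    if st[i,4]>200: print('green',st[i],c[i], world(*c[i],np.median(d[l==i]),P).round(1))
# all points near the small hub: by height
vv,uu=np.mgrid[205:265,380:430]
W=np.array([world(u,v,d[v,u],P) for u,v in zip(uu.ravel(),vv.ravel())]);m=g[vv.ravel(),uu.ravel()]>0
for lo,hi in((28,40),(60,75)):
    s=(W[:,2]>lo)&(W[:,2]<hi); print(lo,s.sum(),W[s].mean(0).round(1),W[s].min(0).round(1),W[s].max(0).round(1))
    if hi==75:
        px=np.c_[uu.ravel(),vv.ravel()][s]; q=np.array([ray(u,v,68,P)[:2] for u,v in px]).astype(np.float32); print('top rect',cv2.minAreaRect(q))
# white line
w=cv2.inRange(hsv[205:265,385:430],(0,0,150),(90,110,255)); ys,xs=np.nonzero(w)
q=np.array([ray(u+385,v+205,68,P)[:2] for u,v in zip(xs,ys)]).astype(np.float32)
if len(q)>5:
    print('white',len(q),q.mean(0),cv2.minAreaRect(q)); vx=cv2.fitLine(q,cv2.DIST_L2,0,.01,.01).ravel(); print('line',vx,np.arctan2(vx[1],vx[0]))
# keys
R=im[190:255,150:220];h=hsv[190:255,150:220]
k=cv2.inRange(h,(10,110,80),(32,255,255)); n,l,st,c=cv2.connectedComponentsWithStats(k)
for i in range(1,n): print('key',st[i,4],c[i]+[150,190],ray(*(c[i]+[150,190]),84,P).round(1))
# plate circle & spindle
pl=((d>0)).astype(np.uint8); 
b=cv2.inRange(hsv,(0,0,0),(180,255,70))[200:245,160:210]; n,l,st,c=cv2.connectedComponentsWithStats(b)
for i in range(1,n):
    if st[i,4]>20: print('dark',st[i],c[i]+[160,200],ray(*(c[i]+[160,200]),96,P).round(1))
gm=cv2.inRange(hsv,(0,0,135),(180,50,255)); gm[:, :120]=0; gm[:,260:]=0
cs=max(cv2.findContours(gm,0,1)[0],key=cv2.contourArea)
q=np.array([ray(u,v,68,P)[:2] for u,v in cs[:,0]]).astype(np.float32);print('plate',cv2.minEnclosingCircle(q),cv2.fitEllipse(q))
a=cv2.resize(im[200:265,375:440],(400,400),interpolation=2);e=cv2.resize(im[190:255,150:215],(400,400),interpolation=2)
cv2.imwrite('pics/crop0.png',np.hstack([a,e])[:,:,::-1])
E
python3 m.py
```

```text
green [ 345  144   46   55 1694] [366.45867769 174.08677686] [ 691.1 -113.    50.1]
green [ 444  197   60   49 1892] [470.05073996 222.32241015] [ 612.6 -278.3   50.5]
green [388 216  34  35 804] [404.15174129 234.51616915] [ 594.2 -175.4   35.2]
28 481 [ 593.6 -175.6   33.2] [ 570.6 -205.4   28.6] [ 621.9 -152.4   40. ]
60 277 [ 596.  -178.4   66.7] [ 573.5 -193.1   60.1] [ 618.6 -164.3   70.8]
top rect ((595.86328125, -178.04173278808594), (45.70877456665039, 15.095870018005371), 23.966962814331055)
white 152 [ 597.267   -174.78459] ((591.3690795898438, -165.89283752441406), (47.01028060913086, 81.03600311279297), 81.60089874267578)
line [ 9.9836469e-01  5.7166446e-02  5.9726715e+02 -1.7478461e+02] 0.057197627
key 9 [187. 213.] [615.9 166.6  84. ]
key 3 [173.33333333 216.33333333] [610.4 187.4  84. ]
key 10 [190.5 225.2] [596.8 160.1  84. ]
key 10 [178.  228.8] [591.  178.9  84. ]
dark [22 17  8 11 32] [186.1875  222.09375] [599.3 163.2  96. ]
plate ((603.2618408203125, 175.08705139160156), 85.9019775390625) ((603.4674682617188, 174.75717163085938), (168.5405731201172, 169.90341186523438), 70.01004028320312)
```

View pics/crop0.png

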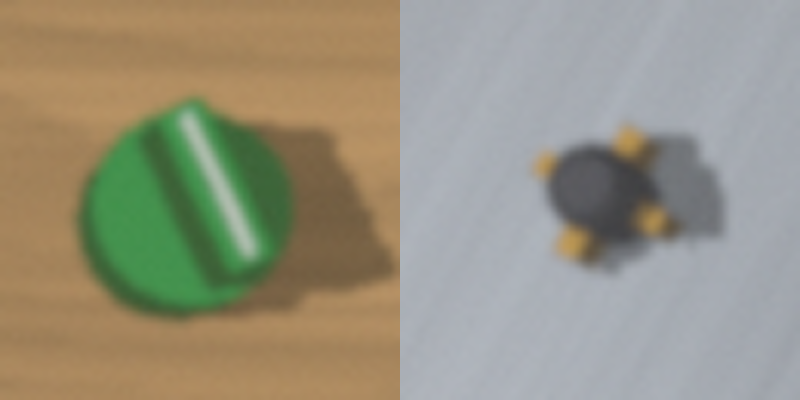

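The crop confirms the smallest hub: 54 mm drum, bar 46 x 15 mm at 66.7 mm height, centre (595.5,-178), bar at 24°. The spindle centre is about (603.4,174) and the keys are about -26.4° mod 90°. I'm moving over the hub now.

Call:
drive_tool --pt "-2.59 -2.72 0 0" --pt "-2.59 -2.72 0 0" --pt "-2.59 -2.72 0 0" --pt "-2.59 -2.72 0 0" --pt "-2.59 -2.72 0 0" --pt "-2.59 -2.72 0 0" --pt "-2.59 -2.72 0 0" --pt "-2.59 -2.72 0 0" --pt "-2.59 -2.72 0 0" --pt "-2.59 -2.72 0 0" --pt "-2.59 -2.72 0 0" --pt "-2.59 -2.72 0 0" --jaw 0.5 --force 40

```text
clock: 1.1
eef_pos: [374.6, 211.8, 248.3]
tcp_rot: [3.142, 0.0, 2.895]
contact_force: [0.1, 0.1, -0.4]
opening: 0.501
```

Call:
drive_tool --pt "-2.59 -2.72 0 0" --pt "-2.59 -2.72 0 0" --pt "-2.59 -2.72 0 0" --pt "-2.59 -2.72 0 0" --pt "-2.59 -2.72 0 0" --pt "-2.59 -2.72 0 0" --pt "-2.59 -2.72 0 0" --pt "-2.59 -2.72 0 0" --pt "-2.59 -2.72 0 0" --pt "-2.59 -2.72 0 0" --pt "-2.59 -2.72 0 0" --pt "-2.59 -2.72 0 0"

```text
clock: 2.1
eef_pos: [596.3, -180.6, 247.9]
tcp_rot: [3.142, -0.001, 2.895]
contact_force: [1.7, 0.3, -0.3]
opening: 0.496
```

Call:
drive_tool --pt "0 0 0 0.123" --pt "0 0 0 0.123" --pt "0 0 0 0.123" --pt "0 0 0 0.123" --pt "0 0 0 0.123" --pt "0 0 0 0.123" --pt "0 0 0 0.123" --pt "0 0 0 0.123" --pt "0 0 0 0.123" --pt "0 0 0 0.123"

```text
clock: 2.93
eef_pos: [595.7, -178.7, 247.8]
tcp_rot: [-3.141, -0.0, 1.659]
contact_force: [-0.5, 1.4, 0.4]
opening: 0.5
```

Call:
drive_tool --pt "0 0 0 0.123" --pt "0 0 0 0.123" --pt "0 0 0 0.123" --pt "0 0 0 0.123" --pt "0 0 0 0.123" --pt "0 0 0 0.123" --pt "0 0 0 0.123" --pt "0 0 0 0.123" --pt "0 0 0 0.123" --pt "0 0 0 0.123" --pt "0 0 0 0" --pt "0 0 0 0"

```text
clock: 3.93
eef_pos: [595.8, -178.8, 248.0]
tcp_rot: [-3.141, 0.0, 0.439]
contact_force: [-0.2, -0.5, 0.3]
opening: 0.499
```

Call:
drive_tool --pt "0 0.1 1.5 0.02" --pt "0 0 1.5 0" --pt "0 0 1.5 0" --pt "0 0 1.5 0" --pt "0 0 1.5 0" --pt "0 0 1.5 0" --pt "0 0 1.5 0" --pt "0 0 1.5 0" --pt "0 0 1.5 0" --pt "0 0 0.5 0" --pt "0 0 0 0"

```text
clock: 4.85
eef_pos: [595.4, -179.4, 106.8]
tcp_rot: [-3.14, 0.002, 0.418]
contact_force: [-0.2, -0.4, 1.3]
opening: 0.498
```

```bash
python3 - <<'E'
from h import *
s,_,_=grab('scene');t,_,_=grab('top')
a=cv2.resize(s[180:330,150:320],(453,400));b=cv2.resize(t[180:280,345:430],(340,400))
cv2.imwrite('pics/c1.png',np.hstack([a,b])[:,:,::-1]);print(r.sense()['eef_pos'])
E
```

```text
[ 596.63696389 -179.7913624   108.68906389]
```

View pics/c1.png

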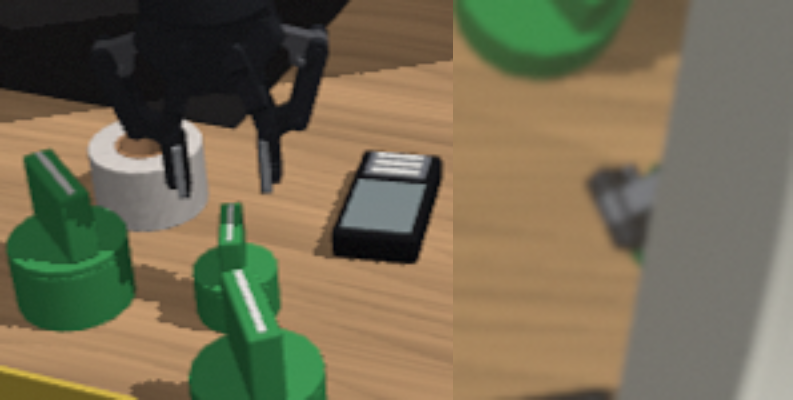

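The jaws straddle the small bar, with its white line at about (231,218) in the crop, and the neighbours are clear. Descending and gripping.

Call:
drive_tool --pt "0 -0.1 0.9 0" --pt "0 0 0.9 0" --pt "0 0 0.9 0" --pt "0 0 0.9 0" --pt "0 0 0.9 0" --pt "0 0 0.6 0" --pt "0 0 0 0"

```text
clock: 5.53
eef_pos: [594.9, -178.5, 55.4]
tcp_rot: [-3.14, 0.002, 0.415]
contact_force: [-0.6, 0.8, 0.1]
opening: 0.498
```

Call:
drive_tool --pt "0 0 0 0" --pt "0 0 0 0" --pt "0 0 0 0" --pt "0 0 0 0" --pt "0 0 0 0" --pt "0 0 0 0" --pt "0 0 0 0" --pt "0 0 0 0" --jaw 1 --force 40

```text
clock: 6.2
eef_pos: [596.3, -178.9, 57.7]
tcp_rot: [3.141, -0.001, 0.415]
contact_force: [-0.7, 0.1, 4.0]
opening: 0.155
```

Call:
drive_tool --pt "0 0 -0.5 0" --pt "0 0 -1.5 0" --pt "0 0 -1.5 0" --pt "0 0 -1.5 0" --pt "0 0 -1.5 0" --pt "0 0 -1.5 0" --pt "0 0 -1.5 0" --pt "0 0 -1.5 0" --pt "0 0 -1.5 0" --pt "0 0 -1.5 0" --pt "0 0 -1 0" --pt "0 0 0 0"

```text
clock: 7.2
eef_pos: [597.0, -179.1, 209.5]
tcp_rot: [3.139, -0.002, 0.415]
contact_force: [0.2, -0.2, -1.6]
opening: 0.155
```

Call:
drive_tool --pt "1.24 -2.67 0 0" --pt "1.24 -2.67 0 0" --pt "1.24 -2.67 0 0" --pt "1.24 -2.67 0 0" --pt "1.24 -2.67 0 0" --pt "1.24 -2.67 0 0" --pt "1.24 -2.67 0 0" --pt "1.24 -2.67 0 0" --pt "1.24 -2.67 0 0" --pt "1.24 -2.67 0 0" --pt "1.24 -2.67 0 0" --pt "1.24 -2.67 0 0"

```text
clock: 8.2
eef_pos: [602.3, 175.7, 206.2]
tcp_rot: [-3.141, 0.002, 0.415]
contact_force: [-0.4, -0.1, -1.3]
opening: 0.157
```

Call:
drive_tool --pt "0 0 0 -0.11" --pt "0 0 0 -0.11" --pt "0 0 0 -0.11" --pt "0 0 0 -0.11" --pt "0 0 0 -0.11" --pt "0 0 0 0" --pt "0 0 1 0" --pt "0 0 1 0" --pt "0 0 1 0" --pt "0 0 0 0" --pt "0 0 0 0"

```text
clock: 9.12
eef_pos: [602.2, 174.1, 175.8]
tcp_rot: [-3.14, 0.002, 0.964]
contact_force: [1.1, 0.1, -1.0]
opening: 0.154
```

```bash
python3 - <<'E'
from h import *
s,d,P=grab('scene');t,_,_=grab('top')
s0=np.load('scene0.npz')['im']
a=cv2.resize(s[180:330,380:540],(427,400));b=cv2.resize(t[160:280,130:230],(333,400))
cv2.imwrite('pics/c2.png',np.hstack([a,b])[:,:,::-1]);S=r.sense();print(S['eef_pos'],S['tcp_rot'],S['contact_force'])
def proj(X): c=np.array(P['R'])@X+P['t']; return P['fx']*c[0]/c[2]+P['cx'],P['fy']*c[1]/c[2]+P['cy']
# spindle tip in the scene picture at (603.4,174,96); drum bottom/top expected
z0=S['eef_pos'][2]-57
for n,X in (('tip',(603.4,174,96)),('hubbottom',(*S['eef_pos'][:2],z0)),('drumtop',(*S['eef_pos'][:2],z0+34))): print(n,np.round(proj(np.array(X)),1))
def col(im,lo,hi,box):
    h=cv2.cvtColor(im,cv2.COLOR_RGB2HSV);m=cv2.inRange(h,lo,hi);x0,y0,x1,y1=box;k=np.zeros_like(m);k[y0:y1,x0:x1]=m[y0:y1,x0:x1];return k
g=col(s,(40,80,30),(85,255,255),(380,150,560,340));ys,xs=np.nonzero(g);print('green bbox',xs.min(),xs.max(),ys.min(),ys.max())
for im in(s0,):
    k=col(im,(0,0,0),(180,255,75),(440,280,475,320));ys,xs=np.nonzero(k);print('spindle px',xs.min(),xs.max(),ys.min(),ys.max())
# key pixels in both scene frames
    for tip in (s0,s):
        k=col(tip,(10,110,80),(32,255,255),(435,280,480,325));n,l,st,c=cv2.connectedComponentsWithStats(k)
        for i in range(1,n): print(st[i,4],c[i].round(1),ray(*c[i],84,P)[:2].round(1))
E
```

```text
[603.14318393 174.39763139 177.20271307] [-3.14151819e+00  1.01048737e-04  9.64179137e-01] [ 0.07937565  1.06049898 -0.46833511]
tip [457.3 292.1]
hubbottom [460.2 278.3]
drumtop [464.1 258.2]
green bbox 441 483 236 291
spindle px 447 463 292 312
99 [448.2 304.7] [620.9 164.7]
61 [463.2 308.1] [621.8 185.5]
104 [448.1 304.7] [620.7 164.6]
62 [463.1 308.1] [621.9 185.4]
```

View pics/c2.png

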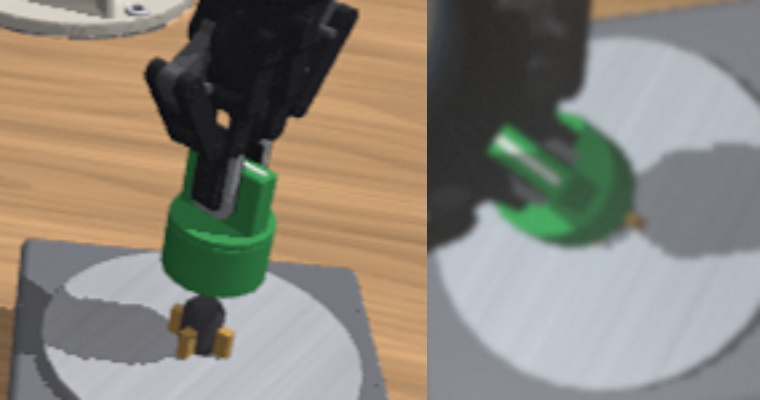

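The hub hangs centred over the spindle: its drum is at column 462 as predicted, and the tip is at about (457,292). I'm lowering onto the cone slowly.

Call:
drive_tool --pt "0 0 0.7 0" --pt "0 0 0.7 0" --pt "0 0 0.6 0" --pt "0 0 0.2 0" --pt "0 0 0.2 0" --pt "0 0 0 0"

```text
clock: 9.72
eef_pos: [602.8, 174.3, 152.7]
tcp_rot: [-3.141, 0.001, 0.965]
contact_force: [-0.2, -0.8, -1.5]
opening: 0.16
```

Call:
drive_tool --pt "0 0 0.1 0" --pt "0 0 0.1 0" --pt "0 0 0.1 0" --pt "0 0 0.1 0" --pt "0 0 0.1 0" --pt "0 0 0 0"

```text
clock: 10.22
eef_pos: [602.9, 174.4, 148.1]
tcp_rot: [-3.141, 0.0, 0.965]
contact_force: [-0.2, -0.2, -1.3]
opening: 0.153
```

Call:
drive_tool --pt "0 0 0.1 0" --pt "0 0 0.1 0" --pt "0 0 0.1 0" --pt "0 0 0 0"

```text
clock: 10.55
eef_pos: [602.9, 174.3, 145.0]
tcp_rot: [-3.141, 0.0, 0.965]
contact_force: [-0.4, -0.5, -1.7]
opening: 0.157
```

Call:
drive_tool --pt "0 0 0.1 0" --pt "0 0 0.1 0" --pt "0 0 0.1 0" --pt "0 0 0 0"

```text
clock: 10.88
eef_pos: [602.9, 174.4, 142.0]
tcp_rot: [-3.141, 0.0, 0.965]
contact_force: [-0.4, 0.2, -0.9]
opening: 0.154
```

Call:
drive_tool --pt "0 0 0.05 0" --pt "0 0 0.05 0" --pt "0 0 0 0"

```text
clock: 11.13
eef_pos: [603.2, 174.4, 141.6]
tcp_rot: [3.141, -0.0, 0.965]
contact_force: [-0.5, -0.5, 1.7]
opening: 0.156
```

Call:
drive_tool --pt "0 0 0.05 0" --pt "0 0 0.05 0" --pt "0 0 0 0"

```text
clock: 11.38
eef_pos: [603.3, 174.5, 141.3]
tcp_rot: [3.141, -0.001, 0.965]
contact_force: [-2.8, -0.3, 9.0]
opening: 0.162
```

It is riding on the keys at z 141.3 with about 9 N. Turning slowly towards the measured key angle (yaw 1.11).

Call:
drive_tool --pt "0 0 0 -0.025" --pt "0 0 0 -0.025" --pt "0 0 0 -0.025" --pt "0 0 0 0"

```text
clock: 11.72
eef_pos: [603.6, 174.7, 141.0]
tcp_rot: [3.141, -0.001, 1.041]
contact_force: [0.0, 1.6, 4.9]
opening: 0.158
```

Call:
drive_tool --pt "0 0 0 -0.02" --pt "0 0 0 -0.02" --pt "0 0 0 0"

```text
clock: 11.97
eef_pos: [602.5, 174.1, 139.6]
tcp_rot: [-3.141, 0.001, 1.081]
contact_force: [1.0, 0.3, -1.7]
opening: 0.155
```

The force is gone and z is below the key tops, so the slots have been found. I'm centring by another 0.02 rad and going down gently.

Call:
drive_tool --pt "0 0 0.1 -0.02" --pt "0 0 0.15 0" --pt "0 0 0.15 0" --pt "0 0 0 0"

```text
clock: 12.3
eef_pos: [602.6, 174.2, 135.6]
tcp_rot: [-3.141, 0.001, 1.1]
contact_force: [0.1, -0.6, -1.2]
opening: 0.155
```

Call:
drive_tool --pt "0 0 0.15 0" --pt "0 0 0.15 0" --pt "0 0 0.15 0" --pt "0 0 0.15 0" --pt "0 0 0 0"

```text
clock: 12.72
eef_pos: [602.9, 174.3, 129.9]
tcp_rot: [-3.141, 0.0, 1.1]
contact_force: [-0.4, -0.8, -2.1]
opening: 0.154
```

Call:
drive_tool --pt "0 0 0.1 0" --pt "0 0 0.1 0" --pt "0 0 0 0"

```text
clock: 12.97
eef_pos: [603.0, 174.3, 128.1]
tcp_rot: [-3.141, 0.0, 1.1]
contact_force: [-0.3, 0.7, -0.7]
opening: 0.154
```

Call:
drive_tool --pt "0 0 0.1 0" --pt "0 0 0.1 0" --pt "0 0 0 0"

```text
clock: 13.22
eef_pos: [603.0, 174.4, 126.1]
tcp_rot: [-3.141, 0.0, 1.1]
contact_force: [0.8, 0.3, -2.4]
opening: 0.156
```

Call:
drive_tool --pt "0 0 0.05 0" --pt "0 0 0.05 0" --pt "0 0 0 0"

```text
clock: 13.47
eef_pos: [603.1, 174.4, 125.7]
tcp_rot: [3.141, -0.0, 1.1]
contact_force: [-1.6, -0.8, 3.4]
opening: 0.156
```

It dropped 16 mm (141.6 → 125.6), which matches fully home. A final light press, then release and retreat.

Call:
drive_tool --pt "0 0 0.05 0" --pt "0 0 0 0"

```text
clock: 13.63
eef_pos: [603.1, 174.5, 125.7]
tcp_rot: [3.141, -0.0, 1.1]
contact_force: [-3.0, -1.6, 8.1]
opening: 0.156
```

Call:
drive_tool --pt "0 0 -0.05 0" --pt "0 0 -0.05 0" --pt "0 0 0 0"

```text
clock: 13.88
eef_pos: [603.1, 174.4, 125.7]
tcp_rot: [3.141, -0.0, 1.1]
contact_force: [-0.1, -0.9, -0.6]
opening: 0.157
```

Call:
drive_tool --pt "0 0 0 0" --pt "0 0 0 0" --pt "0 0 0 0" --pt "0 0 0 0" --pt "0 0 0 0" --pt "0 0 0 0" --pt "0 0 0 0" --jaw 0.5

```text
clock: 14.47
eef_pos: [603.1, 174.4, 125.8]
tcp_rot: [3.142, -0.0, 1.1]
contact_force: [0.4, 0.5, 1.1]
opening: 0.499
```

Call:
drive_tool --pt "0 0 -0.5 0" --pt "0 0 -1 0" --pt "0 0 -1.5 0" --pt "0 0 -2 0" --pt "0 0 -2 0" --pt "0 0 -2 0" --pt "0 0 -2 0" --pt "0 0 -2 0" --pt "0 0 0 0" --pt "0 0 0 0"

```text
clock: 15.3
eef_pos: [603.8, 174.6, 258.0]
tcp_rot: [3.139, -0.002, 1.1]
contact_force: [-0.5, -0.0, -0.9]
opening: 0.5
```

```bash
python3 - <<'E'
from h import *
s,d,P=grab('scene','pics/s9.png');t,dt,Q=grab('top')
h=cv2.cvtColor(s,cv2.COLOR_RGB2HSV);g=cv2.inRange(h,(40,80,30),(85,255,255));g[:,:380]=0;g[350:]=0
ys,xs=np.nonzero(g);W=np.array([world(u,v,d[v,u],P) for u,v in zip(xs,ys) if d[v,u]>0])
print('scene green z range',np.percentile(W[:,2],[1,50,99]).round(1)); 
top=W[(W[:,2]>128)];print('top xy',top.mean(0).round(1),'drum-top z',np.median(W[(W[:,2]>97)&(W[:,2]<107)][:,2]) )
t0=np.load('top0.npz')['im']; df=cv2.absdiff(t,t0).max(2)
print('roll diff',df[262:325,445:515].mean(),'handheld diff',df[275:350,345:397].mean())
cv2.imwrite('pics/c9.png',np.hstack([cv2.resize(s[180:400,360:560],(400,440)),cv2.resize(t[130:350,120:320],(400,440))])[:,:,::-1])
print(r.sense()['eef_pos'],r.sense()['opening'])
E
```

```text
scene green z range [ 69.  101.1 135.7]
top xy [608.4 174.3 133. ] drum-top z 101.07105415415398
roll diff 36.178231292517005 handheld diff 12.774102564102565
[602.66010156 174.30700871 255.62430247] 0.5009734449760861
```

View pics/c9.png

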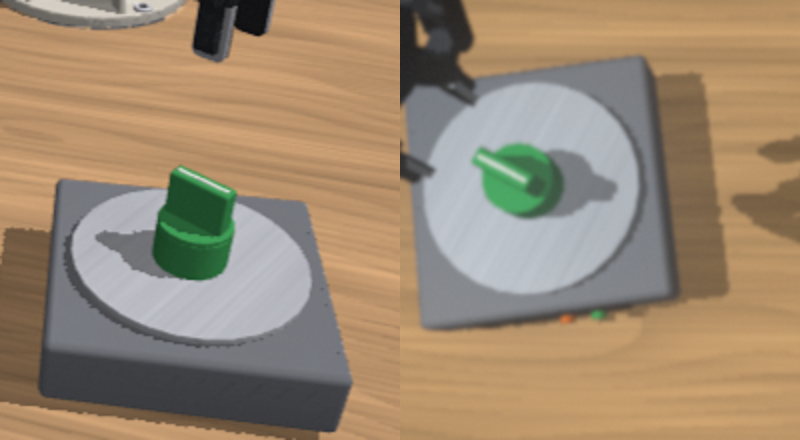

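The hub sits fully on the plate (drum top at 101 mm against 102, top at 136 mm) and the gripper is clear. The pixel differences at the roll and handheld could be the arm's shadow, so I check with depth before handing in.

```bash
python3 - <<'E'
from h import *
for n,bs in (('top',((262,325,445,515),(275,350,345,397))),('scene',((220,268,180,230),(232,280,272,318)))):
    im,d,_=grab(n);Z=np.load(n+'0.npz')
    for a,b,c,e in bs:
        x=np.abs(d[a:b,c:e]-Z['d'][a:b,c:e]);print(n,'depth',np.median(x),(x>10).mean(),'rgb',cv2.absdiff(im,Z['im'])[a:b,c:e].mean())
s=cv2.imread('pics/s9.png');t=im
cv2.imwrite('pics/c10.png',cv2.resize(s[180:340,120:340],(660,480)))
E
```

```text
top depth 1.2159424 0.007709750566893424 rgb 31.466137566137565
top depth 1.2385254 0.007948717948717949 rgb 11.237435897435898
scene depth 1.6773682 0.012083333333333333 rgb 30.798055555555557
scene depth 1.6260071 0.00588768115942029 rgb 10.259661835748792
```

View pics/c10.png

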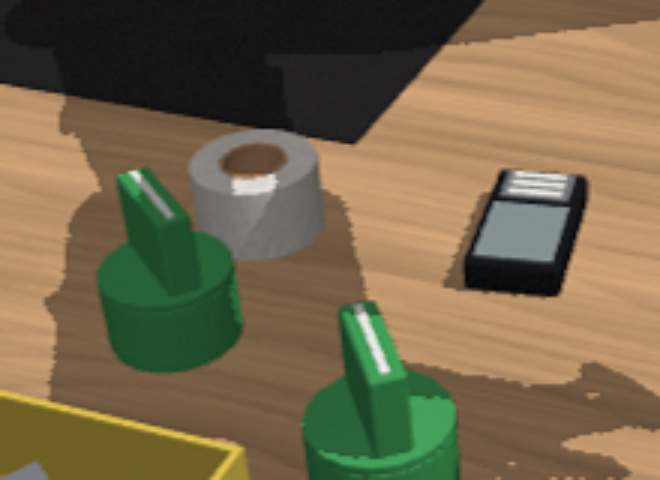

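The colour difference is only the arm's shadow: depth is unchanged and the roll, handheld and other hubs stand where they were.

```bash
python3 -c "
from rig import job; print(job.sign_off())"
```

```text
the job is handed in; nothing more can be done
None
```

The smallest green hub is home on the rewinder's plate and released, and I handed the job in at about 15.5 s of the 70 s allowed.

- **Fit:** I gripped the hub by its bar and rode it on the key tops with about 9 N. A slow turn of about 0.12 rad let its slots find the keys, and it dropped 16 mm onto the plate. I pressed it with about 8 N and let go. The highest contact reading was 9 N, against the 45 N limit.
- **Last checks:** The drum top measured 101 mm (102 mm expected) and the bar top 136 mm (136 mm expected). The gripper was clear, about 130 mm above where it let go.
- **Bystanders:** The colour comparison of the label roll and handheld scanner disagreed with the start pictures. Depth at both was unchanged within noise in both views, and the last picture showed the arm's shadow over the roll, so I take both as undisturbed.

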